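# Shut and lock the slicer-blade case at the cheese stall

### The arm

A 6-joint arm with a two-finger parallel gripper is mounted at the origin on the work surface. World frame = base frame: x ahead of the robot, y to its left, z up, the work surface at z = 0. Lengths are in m, angles in rad, forces in N, time in s.
With the tool pointing down it reaches from about 0.35 to 0.775 m from the base axis. Payload 5.5 kg.
Tool frame: the origin (TCP) lies midway between the tips of the shut fingers; the grasp point (between the pads) lies 19 mm behind it; z points along the fingers, x is the direction in which the jaws open and shut, and the axes are right-handed (so a half turn about z gives the same grasp; the last joint's range is limited). The gripper opens to 85 mm and grips with 20 to 120 N. Pads are 22 mm wide; open, the fingers measure 114 mm over their backs; the gripper's body (76 mm by 85 mm) begins 54 mm behind the grasp point. The pads swing forward as they close: fully open they stand 13 mm farther back than shut.
Start: joints at [-0.14, 0.313, 0.046, 1.304, 0, 1.431], TCP at [0.575, -0, 0.231] pointing down, gripper open.
Joint ranges: [-2.76, 2.76], [-0.86, 1.69], [-1.03, 1.26], [-2.2, 2.34], [-1.47, 1.5], [-3.14, 3.14]. Speed limits (rad/s): [2.57, 2.57, 3.14, 3.14, 3.14, 3.14].

### API

Orientations are given as a rotation vector (axis times angle).
In Python, from station import bot gives the robot as it stands.
- The arm moves only by the tool send_rows, never from a script. Its arguments are lists of equal length, an entry for each row: "grip": the finger opening in mm, from 0 to 85.4; "slide": the shift along the tool's x, y, z in mm, a list of three; "twist": the turn about the tool's z in rad. In form: {"grip": [grip, ...], "slide": [[x, y, z], ...], "twist": [twist, ...]}. A call has 1 to 10 rows; each row shifts and turns the commanded pose from where the row before left it, along the tool's axes as they then stand; what a row does not reach is not made up. A row lasts 1/8 s, in which the tool goes at most 62.5 mm and 10.7 degrees, less where a joint would pass 70% of its speed; a pose out of reach is approached as far as the arm can. A call with a gripper value outside its range is refused whole. The fingers move at their own pace and stop on an object; "newtons" is the grip in N (left out, the last holds). Time passes only in rows, so rows that do not move let the fingers close. It gives the time, the measured TCP pose, the force and the opening at its end, in the units of the state.
- bot.sense(): the state, without advancing time (a new reading comes with each control period).
- bot.snapshot(name): name is "scene" or "side" or "wrist"; returns the picture (480x640x3 uint8, red, green, blue); there is no depth.
- bot.camera_params(name): a dict with "camera_matrix" (3x3 intrinsics, pixels), "camera_from_world" (4x4, takes a point from world to camera coordinates); the wrist camera has in their place "tool_from_camera" (4x4, takes a point from camera to tool coordinates, whose origin is the TCP and whose axes are the tool frame's). Camera axes: x right, y up, looking along -z (the intrinsics and any distortion apply to the point x, -y, -z); pixel columns grow to the right and rows downward; lengths in m; the calibration is good to about 2 mm. The wrist camera is an equidistant fisheye: a pixel r from the principal point sees the ray r / f radians off the axis. A picture is of the moment at which its call begins: read the wrist's pose just before it. camera_params takes no time and is no camera call.
- bot.close_job(): hands the job in, once; it reports no verdict.
Trained networks look in the newest picture that a camera, given by its name, has taken for a name from the list of things; names that differ only in an ending like _2 or _b are one class to them, and where a whole thing is asked for, a point or a joint stands for the part that bears it (a point fixed in the world has none). Each returns a list of dicts, best first, with "p" (0 to 1); they miss things now and then, are a little off and sometimes report something else, mostly with a low value. They report only what shows in the picture. A call takes as long as a camera call.
- bot.boxes_of(camera, query): "box" ([centre column, centre row, width, height] in pixels, round what is visible of it).
- bot.silhouettes(camera, query): "pixels" (480x640 bool, what is visible of it) and "box" ([centre column, centre row, width, height] in pixels, round what is visible of it).
The state is a dict: "clock": time; "joint_pos": joint angles; "dq": joint speeds; "tau": joint torques, N m; "position": TCP position; "orientation": TCP orientation; "force": force on the tool from outside, world axes, zero at the start; "wrist_torque": the same for the moment, N m; "grip_width": finger opening in m.
Only numpy, scipy, OpenCV 4.12 (cv2) and the standard library are available. Lean on these libraries where they do the work, as an engineer would, in place of code of your own. Each camera call takes 0.05 s, during which the arm holds its last target. There are 200 camera calls.

### The job

Put the slicer's clean blade away safely: lower the open lid of its metal case until it is fully shut, without slamming it, then press the yellow winged fastener down, give it a quarter turn clockwise and let go, so that it springs up and catches. How far it must go down differs from case to case, so feel for the soft stop under the spring, press it no further than it needs and never force it; leave the other things on the counter alone.

Things in the scene. Friction and masses are not known exactly. Their poses are not given: they have to be found in the camera images.
- case: grey aluminium slicer-blade case, fixed to the counter (it does not slide), 220 mm (its x) by 240 mm (its y), rim 57 mm above the counter, a round steel blade inside. Origin under its centre on the counter. Its x axis points from the fastener side (the front, towards the robot) to the hinge side; the hinge runs along its y axis.
- lid (a joint): angle of the case's grey lid (rad): 0 fully shut, grows as it opens (to 1.3). The hinge is stiff: the lid stays at any angle, about 3 to 6 N at a pad pushes it down, and it stops rigidly at 0.
- lid_hinge (a point): point on the lid's hinge axis, at the middle of the case's far rim, 58 mm above the counter; the axis is parallel to the case's y axis.
- lid_pad_left (a point): centre of the top face of a black rubber pad (30 x 40 mm) near the lid's free edge, 75 mm to the case's +y side of the fastener; 198 mm from the hinge axis along the lid, and 8 mm above the hinge axis when shut. A good place to push the lid down from above.
- lid_pad_right (a point): the same pad on the case's -y side of the fastener, 75 mm from it.
- wing (a point): centre of the fastener's yellow wing, the part to grip: 10 mm thick (its x), 38 mm long (its y), 26 mm high. A yellow disc, 38 mm across, lies below (top face 13 mm under this point). It rides on the lid, 195 mm from the hinge axis, mid-way across in y; with the lid shut it is 107 mm above the counter and turns about the vertical. The wing starts about parallel to the case's y axis, ends along x.
- stud_foot (a point): on the fastener's axis, in its steel cross-bar (22 x 5 x 4 mm), 64 mm below the wing's centre. With the lid shut the bar sits in a slot in the case and cannot turn past about 0.3 rad until pressed clear beneath it; then it turns freely. Let go near 1.57 it springs up 2 mm into a groove: caught. Let go part-way, it stays under the slot plate and can be gripped again.
- stud (a joint): angle of the fastener (rad): about 0 unlocked, 1.57 locked (end stop 1.62), growing clockwise seen from above. With the lid open its bar is out of the slot and must stay unturned, or it would not enter the slot again. To let it catch, just open the fingers: the spring lifts it. Pulling it up by the grip strains bar and slot too.
- plunger (a joint): how far the fastener is pressed down (m), 0 when up. Spring: 3 N at first, 0.4 N more per mm. The bar clears the slot at 4 to 17 mm, unseen, differing from case to case; 0.8 mm deeper it meets a rubber stop of 10 N per mm, felt as a sharp rise. Bar, slot and stop are damaged above 25 N between them (2.5 mm into the stop, or twisting before it is clear). Caught, it stays 2 to 15 mm down.
- wheel_pale: small pale cheese wheel, 100 mm across, 50 mm high; origin under its centre; a bystander
- wheel_red: small rust-red cheese wheel with a dark disc on top, 110 mm across, 45 mm high; origin under its centre; a bystander
- jam: amber jar with red cap, 60 mm across, 90 mm high; origin under its centre; a bystander
- brush: hand brush lying flat; origin on its underside; a bystander
- price_card: black and yellow price card on a wooden foot, 85 mm wide, 70 mm high; origin under its centre; a bystander
- sanitiser: white bottle with blue cap, 60 mm across, 160 mm high; origin under its centre; a bystander
- bowl: white bowl, 110 mm across, 45 mm high; origin under its centre; a bystander

How it is judged:
By the outcome, as a careful person would: the job done as asked, in the order asked, and still so for the second after the job is handed in, with the robot touching nothing.
It also fails if it takes over 48 s, if anything falls off the work surface, if the arm or the gripper's body presses on something with over 40 N, if the wrist force passes 120 N, or if a joint passes its speed limit or range.

## Working session

There is one attempt and no reset: what is moved stays moved. The work goes in short steps, Python scripts to look and compute and a tool call to move; the robot and the scene stay as the last step left them, time stands still between calls to the robot, and variables do not carry over. Pictures are saved under pics/ and viewed, about 8 in all and at most 12, crops included, and the job is handed in when it is done.

Besides the shell and the picture viewer there is one more tool, called after "Request:" by a JSON object that holds its "name" and its "arguments". send_rows: Moves the arm, as the interface text tells. Its arguments: {"type":"object","properties":{"grip":{"type":"array"},"slide":{"type":"array"},"twist":{"type":"array"},"newtons":{"type":"number"}},"required":["grip","slide","twist"]}

```bash
mkdir -p pics; ls; python3 - <<'E'
from station import bot
import cv2,numpy as np
s=bot.sense(); print({k:np.round(v,3) for k,v in s.items()})
ims=[]
for c in("scene","side"):
    im=bot.snapshot(c); ims.append(im)
    cv2.imwrite(f"pics/{c}0.png",im[:,:,::-1])
    p=bot.camera_params(c); print(c,np.round(p["camera_matrix"],1).tolist(),np.round(p["camera_from_world"],3).tolist(),[k for k in p])
    for q in("wing","lid_pad_left","lid","case"):
        print(c,q,[(round(d["p"],2),np.round(d["box"]).tolist()) for d in bot.boxes_of(c,q)[:3]])
E
```

```text
pics
{'clock': np.float64(0.0), 'joint_pos': array([-0.14 ,  0.314,  0.045,  1.304, -0.   ,  1.431]), 'dq': array([-0.   ,  0.001,  0.001, -0.001, -0.   , -0.001]), 'tau': array([-3.0000e-03, -4.8063e+01,  2.9853e+01,  2.0000e-02, -0.0000e+00,
       -0.0000e+00]), 'position': array([0.574, 0.   , 0.23 ]), 'orientation': array([-3.141e+00,  0.000e+00,  3.000e-03]), 'force': array([-0.697, -0.93 , -0.325]), 'wrist_torque': array([-0.039,  0.06 ,  0.035]), 'grip_width': np.float64(0.086)}
scene [[443.9, 0.0, 325.2], [0.0, 443.9, 237.8], [0.0, 0.0, 1.0]] [[0.361, 0.932, -0.016, -0.143], [-0.663, 0.269, 0.699, 0.271], [0.656, -0.242, 0.715, -1.371], [0.0, 0.0, 0.0, 1.0]] ['camera_matrix', 'camera_from_world']
scene wing [(0.59, [432.0, 223.0, 27.0, 23.0])]
scene lid_pad_left [(0.76, [429.0, 266.0, 130.0, 151.0])]
scene lid [(0.67, [428.0, 264.0, 136.0, 156.0])]
scene case [(0.68, [417.0, 275.0, 156.0, 165.0]), (0.55, [304.0, 297.0, 27.0, 47.0])]
side [[449.3, 0.0, 315.1], [0.0, 449.3, 237.3], [0.0, 0.0, 1.0]] [[0.884, -0.467, 0.016, -0.468], [0.23, 0.465, 0.855, -0.176], [-0.407, -0.752, 0.518, -0.813], [0.0, 0.0, 0.0, 1.0]] ['camera_matrix', 'camera_from_world']
side wing [(0.79, [336.0, 149.0, 28.0, 30.0])]
side lid_pad_left [(0.87, [350.0, 176.0, 107.0, 80.0])]
side lid [(0.82, [348.0, 174.0, 106.0, 86.0])]
side case [(0.8, [337.0, 199.0, 128.0, 134.0])]
```

View pics/scene0.png

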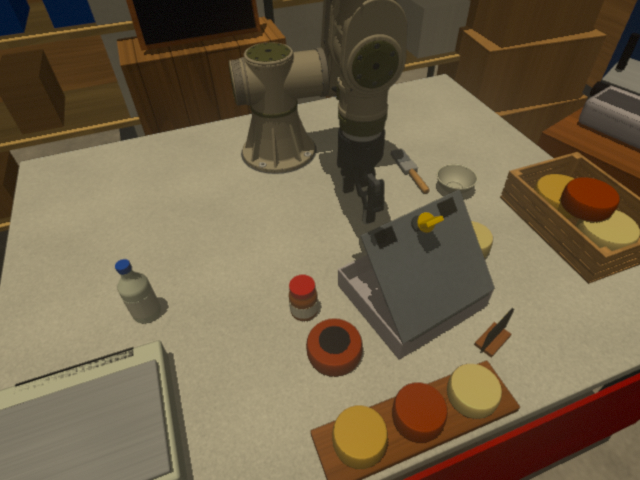

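View pics/side0.png

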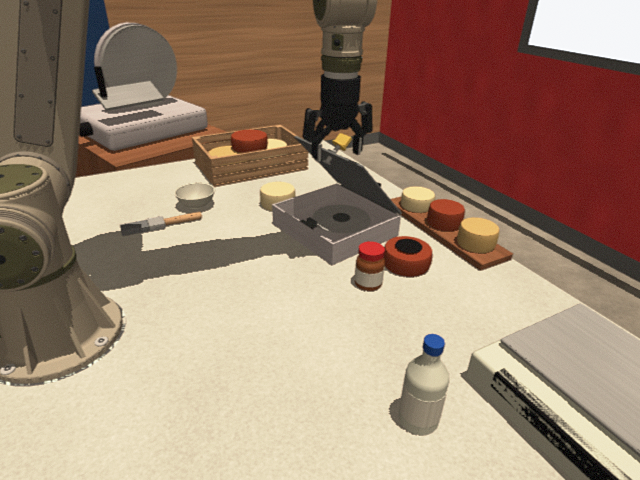

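Scene view: the case is at about (417,275) with its lid open roughly 1 rad. The yellow wing is at (430,221), the jar at (303,297) and the red wheel at (335,347). In the side view the wing is at (342,142) and the case at (337,200), and the gripper is close behind the wing. Next I'll crop for the corners.

```bash
python3 - <<'E'
import cv2,numpy as np
a=cv2.imread("pics/scene0.png")[180:360,325:505]; b=cv2.imread("pics/side0.png")[125:275,255:415]
a=cv2.resize(a,(400,400),interpolation=3); b=cv2.resize(b,(400,375),interpolation=3)
o=np.zeros((400,800,3),np.uint8); o[:,:400]=a;o[:375,400:]=b
cv2.imwrite("pics/crop0.png",o)
E
```

```text
(no output)
```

View pics/crop0.png

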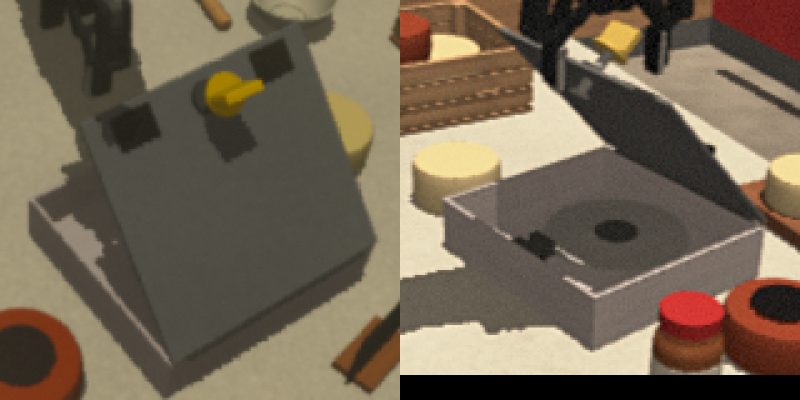

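```bash
cat >fit.py <<'E'
from station import bot
import numpy as np
from scipy.optimize import least_squares
P={c:bot.camera_params(c) for c in("scene","side")}
def proj(c,X):
    K,T=P[c]["camera_matrix"],P[c]["camera_from_world"]
    q=T[:3,:3]@X+T[:3,3]; return np.array([K[0,0]*q[0]/-q[2]+K[0,2],K[1,1]*-q[1]/-q[2]+K[1,2]])
def pt(p,l):
    x,y,a,t=p
    if l[0]=="c": X=np.array(l[1:])
    else:
        d,yy,h=l[1:]; X=np.array([.11-d*np.cos(t)+h*np.sin(t),yy,.058+d*np.sin(t)+h*np.cos(t)])
    return np.array([x+np.cos(a)*X[0]-np.sin(a)*X[1],y+np.sin(a)*X[0]+np.cos(a)*X[1],X[2]])
wing=("l",.195,0,.049); padL=("l",.198,.075,.008); padR=("l",.198,-.075,.008); foot=("l",.195,0,-.015)
E
python3 - <<'E'
from fit import *
obs=[("scene",("c",-.11,-.12,.057),(338.5,271.4)),("scene",padR,(384.9,237.6)),("scene",padL,(446.5,207)),
("scene",wing,(431.5,221.5)),("scene",("c",.11,-.12,0),(400.2,358.7)),
("side",("c",-.11,.12,.057),(272.6,204.2)),("side",("c",-.11,-.12,.057),(333.8,243)),("side",("c",-.11,-.12,0),(333.8,263.8)),
("side",("c",.11,-.12,.057),(400.2,217)),("side",("c",-.11,.12,0),(273,225)),("side",wing,(343,141))]
f=lambda p:np.concatenate([proj(c,pt(p,l))-o for c,l,o in obs])
r=least_squares(f,[.6,.1,0,1],loss="soft_l1"); print(r.x.round(4)); print(f(r.x).reshape(-1,2).round(1).tolist())
for n,l in dict(wing=wing,padL=padL,padR=padR,free=("l",.22,0,0)).items():
    print(n,pt(r.x,l).round(3), "shut",pt([*r.x[:3],0],l).round(3))
E
```

```text
[0.6425 0.1063 0.1982 0.8104]
[[-0.6, -1.8], [1.0, -0.1], [0.2, 0.3], [-0.7, 0.1], [0.1, 2.0], [-0.6, -0.0], [0.5, 0.8], [-0.5, 1.4], [1.2, -2.2], [-0.2, -1.3], [-0.7, -0.5]]
wing [0.653 0.108 0.233] shut [0.559 0.09  0.107]
padL [0.607 0.176 0.207] shut [0.541 0.162 0.066]
padR [0.637 0.029 0.207] shut [0.571 0.015 0.066]
free [0.602 0.098 0.217] shut [0.535 0.085 0.058]
```

Request:
{"name": "send_rows", "arguments": {"grip": [0,0,0,0,0,0,0,0], "slide": [[0,0,-25],[24,-11,0],[24,-10,0],[24,-10,0],[0,0,0],[0,0,10],[0,0,10],[0,0,5]], "twist": [0,0,0,0,0,0,0,0], "newtons": 30}}

```text
clock: 1.5
position: [0.646, 0.0307, 0.2303]
orientation: [-3.142, 0.001, 0.002]
force: [0.1, -0.9, 0.2]
grip_width: -0.0001
```

```bash
python3 - <<'E'
from fit import *
import cv2
ims=[bot.snapshot(c) for c in("scene","side")]
a=cv2.resize(ims[0][150:350,320:520],(400,400),interpolation=3);b=cv2.resize(ims[1][90:250,260:420],(400,400),interpolation=3)
cv2.imwrite("pics/c1.png",np.hstack([a,b])[:,:,::-1])
p=[.6425,.1063,.1982,.81]; o=np.array([.0098,.002,0]); prev=None
for t in np.arange(.81,-.01,-.09):
    q=pt([*p[:3],t],padR)+o; print(round(t,2),q.round(4), None if prev is None else ((q-prev)*[1000,-1000,-1000]).round(1)); prev=q
s=bot.sense(); print(s["position"],s["force"],s["grip_width"])
E
```

```text
0.81 [0.6467 0.0307 0.2069] None
0.72 [0.6341 0.0282 0.1946] [-12.6   2.5  12.4]
0.63 [0.6227 0.0259 0.1811] [-11.5   2.3  13.5]
0.54 [0.6124 0.0238 0.1667] [-10.2   2.1  14.5]
0.45 [0.6035 0.022  0.1513] [-8.9  1.8 15.3]
0.36 [0.596  0.0205 0.1352] [-7.5  1.5 16.1]
0.27 [0.5899 0.0193 0.1185] [-6.1  1.2 16.7]
0.18 [0.5853 0.0184 0.1013] [-4.6  0.9 17.2]
0.09 [0.5823 0.0177 0.0838] [-3.   0.6 17.6]
0.0 [0.5808 0.0174 0.066 ] [-1.5  0.3 17.8]
[0.64619557 0.03081263 0.23049905] [-0.4065415 -0.3978942 -0.0689102] 0.00021569413986831157
```

View pics/c1.png

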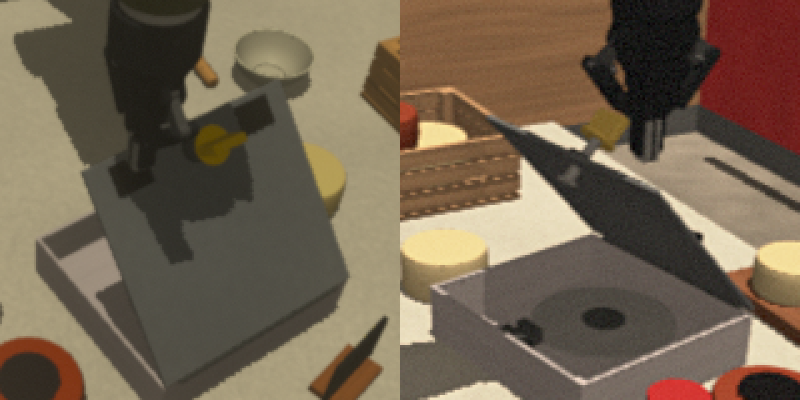

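The fingertips are shut, just over the right pad (crop pixel (140,170) against the pad at (130,178)). The side view shows clearance to the wing. Now descending along the arc.

Request:
{"name": "send_rows", "arguments": {"grip": [0,0,0,0,0,0,0,0,0,0], "slide": [[0,0,8],[0,0,8],[0,0,8],[-4,0.8,4],[-4,0.8,4],[-4,0.8,4],[-4,0.8,4.5],[-4,0.8,4.5],[-4,0.8,4.5],[0,0,0]], "twist": [0,0,0,0,0,0,0,0,0,0]}}

```text
clock: 2.85
position: [0.622, 0.026, 0.1812]
orientation: [3.141, -0.0, -0.003]
force: [-0.4, 0.9, 1.3]
grip_width: 0.0
```

Request:
{"name": "send_rows", "arguments": {"grip": [0,0,0,0,0,0,0,0,0,0], "slide": [[0,0,5],[-3.5,0.7,5],[-3.5,0.7,5],[-3,0.7,5],[-3,0.6,5],[-3,0.6,5],[-3,0.6,5],[-2.5,0.5,5],[-2.5,0.5,5],[-2.5,0.5,5]], "twist": [0,0,0,0,0,0,0,0,0,0]}}

```text
clock: 4.1
position: [0.5967, 0.0209, 0.1315]
orientation: [-3.141, -0.0, -0.001]
force: [1.7, 1.4, 1.5]
grip_width: 0.0
```

```bash
python3 - <<'E'
from fit import *
import cv2
ims=[bot.snapshot(c) for c in("scene","side")]
a=cv2.resize(ims[0][150:350,320:520],(400,400),interpolation=3);b=cv2.resize(ims[1][90:250,260:420],(400,400),interpolation=3)
cv2.imwrite("pics/c2.png",np.hstack([a,b])[:,:,::-1])
s=bot.sense(); print(s["position"],s["force"])
E
```

```text
[0.59605069 0.02074636 0.13103541] [-0.0876087  -0.37142342  0.16680842]
```

View pics/c2.png

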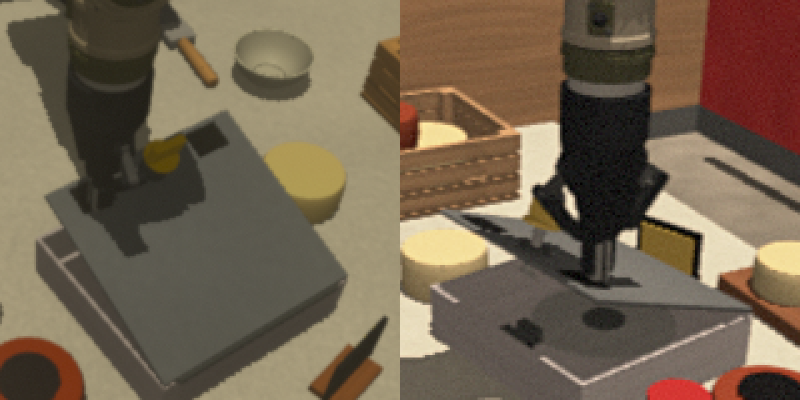

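The lid is following the fingers down and is at about 0.34 rad. I'll continue, slowing near the end.

Request:
{"name": "send_rows", "arguments": {"grip": [0,0,0,0,0,0,0,0,0,0], "slide": [[-2,0.4,5],[-2,0.4,5],[-2,0.4,5],[-1.5,0.3,5],[-1.5,0.3,5],[-1,0.3,5],[-1,0.2,5],[-1,0.2,5],[-1,0.2,4],[-0.5,0.1,4]], "twist": [0,0,0,0,0,0,0,0,0,0]}}

```text
clock: 5.45
position: [0.5829, 0.0179, 0.0836]
orientation: [3.141, 0.0, -0.0]
force: [-0.5, 0.9, 1.6]
grip_width: -0.0001
```

Request:
{"name": "send_rows", "arguments": {"grip": [0,0,0,0,0,0], "slide": [[-0.5,0,3],[0,0,3],[0,0,2.5],[0,0,2],[0,0,1.5],[0,0,1]], "twist": [0,0,0,0,0,0]}}

```text
clock: 6.2
position: [0.5823, 0.018, 0.0706]
orientation: [-3.142, -0.0, 0.001]
force: [-1.2, -0.4, 1.9]
grip_width: 0.0002
```

Request:
{"name": "send_rows", "arguments": {"grip": [0,0,0,0], "slide": [[0,0,1.5],[0,0,1],[0,0,1],[0,0,0.5]], "twist": [0,0,0,0]}}

```text
clock: 6.7
position: [0.5825, 0.0181, 0.0667]
orientation: [-3.142, -0.0, 0.0]
force: [-0.7, 0.4, 2.2]
grip_width: 0.0002
```

Request:
{"name": "send_rows", "arguments": {"grip": [0,0,0], "slide": [[0,0,1],[0,0,1],[0,0,0]], "twist": [0,0,0]}}

```text
clock: 7.08
position: [0.5826, 0.018, 0.066]
orientation: [3.141, 0.0, 0.001]
force: [-4.5, 0.4, 9.4]
grip_width: -0.0
```

Request:
{"name": "send_rows", "arguments": {"grip": [0,0], "slide": [[0,0,1],[0,0,0]], "twist": [0,0]}}

```text
clock: 7.32
position: [0.5827, 0.018, 0.0659]
orientation: [3.141, 0.0, 0.002]
force: [-6.1, 0.8, 13.9]
grip_width: -0.0001
```

The lid is rigidly shut: z holds at 0.066 m while the force rises. Next I'll lift, go over the wing and look.

Request:
{"name": "send_rows", "arguments": {"grip": [0,0,55,55,55,55], "slide": [[0,0,-45],[0,0,-50],[-12,-36,0],[-12,-36,0],[0,0,0],[0,0,0]], "twist": [0,0,0,0,-0.1,-0.098]}}

```text
clock: 8.07
position: [0.5586, 0.0908, 0.1588]
orientation: [-3.125, -0.318, -0.001]
force: [-0.5, 0.0, -0.4]
grip_width: 0.0551
```

```bash
python3 - <<'E'
from fit import *
import cv2
from scipy.spatial.transform import Rotation as R
s=bot.sense(); print(s["position"],s["orientation"],s["joint_pos"].round(3),s["grip_width"],s["force"])
ims={c:bot.snapshot(c) for c in("scene","side","wrist")}
p=[.6425,.1063,.1982,0]
for c in("scene","side"):
    print(c,proj(c,pt(p,wing)).round(1),[(round(d["p"],2),np.round(d["box"],1).tolist()) for d in bot.boxes_of(c,"wing")[:2]])
w=bot.camera_params("wrist"); K=w["camera_matrix"];T=w["tool_from_camera"]
print(np.round(K,1).tolist(),np.round(T,3).tolist())
for c in ims: cv2.imwrite(f"pics/full2{c}.png",ims[c][:,:,::-1])
Rt=R.from_rotvec(s["orientation"]).as_matrix()
for d in bot.silhouettes("wrist","wing")[:1]:
    u,v=d["box"][:2]; dx,dy=u-K[0,2],v-K[1,2]; r=np.hypot(dx,dy); th=r/K[0,0]
    ray=np.array([dx/r*np.sin(th),-dy/r*np.sin(th),-np.cos(th)])
    o=Rt@T[:3,3]+s["position"]; rw=Rt@T[:3,:3]@ray
    print(d["p"],d["box"],"at z=.107:",o+rw*(.107-o[2])/rw[2])
b=lambda c,r0,c0:cv2.resize(ims[c][r0:r0+200,c0:c0+200],(400,400),interpolation=3)
cv2.imwrite("pics/c3.png",np.hstack([b("side",100,240),cv2.resize(ims["wrist"],(400,400))])[:,:,::-1])
E
```

```text
[0.55864725 0.09078554 0.15880544] [-3.12542350e+00 -3.17688716e-01 -1.24029831e-03] [ 0.019  0.326 -0.116  1.128  0.     1.387] 0.05510662306619318 [-0.46567532  0.01760016 -0.38288086]
scene [391.2 238.4] [(0.79, [391.5, 240.9, 18.3, 21.3])]
side [309.3 200.7] [(0.7, [309.5, 201.9, 17.2, 20.7])]
[[371.6, 0.0, 312.4], [0.0, 371.6, 236.9], [0.0, 0.0, 1.0]] [[1.0, -0.0, 0.001, -0.0], [-0.0, -0.964, -0.266, -0.067], [0.001, 0.266, -0.964, -0.143], [0.0, 0.0, 0.0, 1.0]]
0.6 [312.1, 258.9, 62.5, 79.9] at z=.107: [0.55807038 0.09115841 0.107     ]
```

View pics/c3.png

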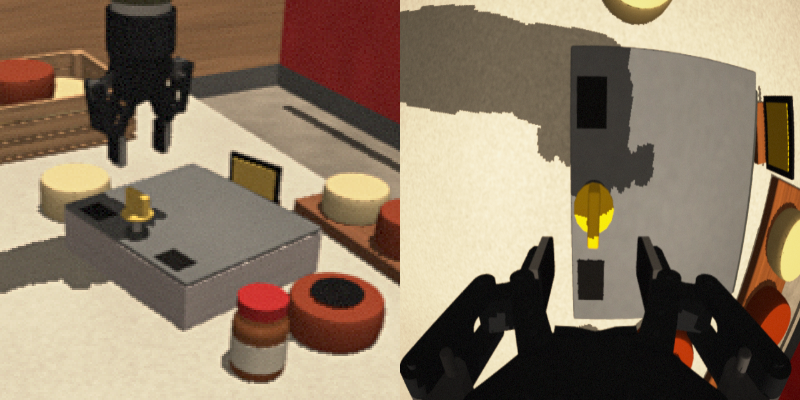

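The lid is shut flat. The wing in the wrist view is centred between the fingers at about (592,210) of the crop, and the measured position (0.558, 0.091) agrees with the TCP. Descending to grip.

Request:
{"name": "send_rows", "arguments": {"grip": [45,45,45,10,4,4,4,4], "slide": [[0,0,25],[0,0,25],[0,0,8],[0,0,0],[0,0,0],[0,0,0],[0,0,0],[0,0,0]], "twist": [0,0,0,0,0,0,0,0], "newtons": 50}}

```text
clock: 9.38
position: [0.5579, 0.0896, 0.1012]
orientation: [3.125, 0.31, -0.001]
force: [-4.1, -2.3, 1.9]
grip_width: 0.0089
```

```bash
python3 - <<'E'
from station import bot
s=bot.sense(); print(s["position"],s["force"],s["wrist_torque"].round(2),s["grip_width"],s["joint_pos"].round(3))
E
```

```text
[0.55791609 0.08961947 0.10121164] [-4.12786611 -2.29344276  1.88289174] [-0.52  0.88  0.  ] 0.008867196328406005 [ 1.800e-02  3.660e-01 -2.070e-01  9.980e-01 -1.000e-03  1.391e+00]
```

Request:
{"name": "send_rows", "arguments": {"grip": [4,4,4,4,4,4], "slide": [[-0.9,0.3,0],[0,0,1],[0,0,1],[0,0,1],[0,0,1],[0,0,0]], "twist": [0,0,0,0,0,0]}}

```text
clock: 10.12
position: [0.5578, 0.0895, 0.0968]
orientation: [3.126, 0.311, 0.0]
force: [-2.5, -1.8, 3.8]
grip_width: 0.0087
```

Request:
{"name": "send_rows", "arguments": {"grip": [4,4,4], "slide": [[0,0,0.7],[0,0,0.8],[0,0,0]], "twist": [0,0,0]}}

```text
clock: 10.5
position: [0.5578, 0.0895, 0.0954]
orientation: [3.126, 0.31, 0.0]
force: [-3.3, -1.5, 4.4]
grip_width: 0.0087
```

Request:
{"name": "send_rows", "arguments": {"grip": [4,4,4], "slide": [[0,0,0.8],[0,0,0.8],[0,0,0]], "twist": [0,0,0]}}

```text
clock: 10.88
position: [0.5578, 0.0895, 0.0938]
orientation: [3.126, 0.31, 0.001]
force: [-3.6, -1.5, 5.4]
grip_width: 0.0087
```

Request:
{"name": "send_rows", "arguments": {"grip": [4,4,4], "slide": [[0,0,0.7],[0,0,0.7],[0,0,0]], "twist": [0,0,0]}}

```text
clock: 11.25
position: [0.5579, 0.0895, 0.0931]
orientation: [3.126, 0.311, 0.001]
force: [-4.5, -0.6, 10.2]
grip_width: 0.009
```

The sharp rise came at about 7.7 mm, so the bar is clear. I'll ease back slightly and turn in stages, watching the force.

Request:
{"name": "send_rows", "arguments": {"grip": [4,4,4,4,4,4], "slide": [[0,0,-0.4],[0,0,0],[0,0,0],[0,0,0],[0,0,0],[0,0,0]], "twist": [0,0.08,0.08,0.08,0.08,0.08]}}

```text
clock: 12.0
position: [0.5572, 0.0894, 0.0932]
orientation: [3.125, -0.321, -0.001]
force: [-6.2, -2.2, 9.3]
grip_width: 0.0086
```

```bash
python3 - <<'E'
from station import bot
s=bot.sense(); print(s["position"],s["orientation"],s["force"],s["wrist_torque"].round(2),s["grip_width"],s["joint_pos"].round(3))
E
```

```text
[0.55716548 0.08940837 0.09317074] [ 3.12479712e+00 -3.20618346e-01 -9.07584710e-04] [-6.21040518 -2.19098299  9.26802033] [-0.45  1.33  0.03] 0.008577021153749802 [ 0.017  0.371 -0.221  0.979 -0.     1.792]
```

Request:
{"name": "send_rows", "arguments": {"grip": [4,4,4,4,4,4,4,4,4,4], "slide": [[-0.9,0.5,0],[0,0,0],[0,0,0],[0,0,0],[0,0,0],[0,0,0],[0,0,0],[0,0,0],[0,0,0],[0,0,0]], "twist": [0,0.1,0.1,0.1,0.1,0.1,0.1,0.1,0.1,0]}}

```text
clock: 13.25
position: [0.5558, 0.0899, 0.0931]
orientation: [-2.755, 1.509, 0.003]
force: [-7.2, 0.2, 9.7]
grip_width: 0.0087
```

```bash
python3 - <<'E'
from station import bot
s=bot.sense(); print(s["position"],s["orientation"],s["force"],s["wrist_torque"].round(2),s["grip_width"],s["joint_pos"].round(3))
E
```

```text
[0.55577291 0.08991319 0.09312691] [-2.75492804e+00  1.50894450e+00  2.70423560e-03] [-7.23094422  0.22300351  9.72376851] [ 0.13  1.48 -0.02] 0.008699578513723563 [ 1.70e-02  3.69e-01 -2.24e-01  9.79e-01  1.00e-03  2.59e+00]
```

Request:
{"name": "send_rows", "arguments": {"grip": [4,4,4,4,4,4], "slide": [[0,0,0],[0,0,0],[0,0,0],[0,0,0],[0,0,0],[0,0,0]], "twist": [0.1,0.1,0.1,0.07,0,0]}}

```text
clock: 14.0
position: [0.5554, 0.0905, 0.093]
orientation: [-2.432, 1.988, 0.005]
force: [-7.8, 2.4, 10.2]
grip_width: 0.0084
```

```bash
python3 - <<'E'
from station import bot
import numpy as np
s=bot.sense(); o=s["orientation"]; print(s["position"],"yaw",2*np.arctan2(o[1],o[0])%(2*np.pi)-2*np.pi,s["force"],s["wrist_torque"].round(2),s["grip_width"],s["joint_pos"].round(3))
E
```

```text
[0.55538293 0.090474   0.09304682] yaw -1.370966152455706 [-7.75875876  2.43569471 10.21556738] [ 0.44  1.66 -0.07] 0.008386484588333487 [ 1.800e-02  3.690e-01 -2.240e-01  9.790e-01  2.000e-03  2.959e+00]
```

Request:
{"name": "send_rows", "arguments": {"grip": [40,40,40,40], "slide": [[0,0,0],[0,0,0],[0,0,0],[0,0,0]], "twist": [0,0,0,0]}}

```text
clock: 14.5
position: [0.557, 0.0891, 0.0925]
orientation: [-2.431, 1.99, -0.0]
force: [-0.3, -0.3, -0.0]
grip_width: 0.04
```

Request:
{"name": "send_rows", "arguments": {"grip": [40,40,40,40,40], "slide": [[0,0,-25],[0,0,-40],[0,0,-40],[0,0,0],[0,0,0]], "twist": [0,0,0,0,0]}}

```text
clock: 15.12
position: [0.5566, 0.0891, 0.1973]
orientation: [2.431, -1.99, -0.0]
force: [0.1, -0.0, -1.0]
grip_width: 0.0401
```

```bash
python3 - <<'E'
from fit import *
import cv2
s=bot.sense(); print(s["position"],s["force"],s["joint_pos"].round(3))
ims={c:bot.snapshot(c) for c in("scene","side","wrist")}
b=lambda c,r0,c0,n:cv2.resize(ims[c][r0:r0+n,c0:c0+n],(400,400),interpolation=3)
cv2.imwrite("pics/c4.png",np.hstack([b("side",150,250,110),b("wrist",120,190,240)])[:,:,::-1])
for c in("scene","side"):
    d=bot.boxes_of(c,"wing"); 
    print(c,[(x["p"],np.round(x["box"],1)) for x in d[:1]],[proj(c,pt([.6425,.1063,.1982,0],("l",.195,0,h))).round(1) for h in(.049,.043)])
E
```

```text
[0.55662791 0.08914359 0.19729552] [ 0.1328001  -0.04080118 -1.02047709] [ 0.016  0.303 -0.052  1.216  0.     2.959]
scene [(0.7, array([390.6, 239.1,  17.9,  20. ]))] [array([391.2, 238.4]), array([391. , 240.4])]
side [(0.48, array([196.1, 197.2,  45.2,  27.7]))] [array([309.3, 200.7]), array([309.3, 203. ])]
```

View pics/c4.png

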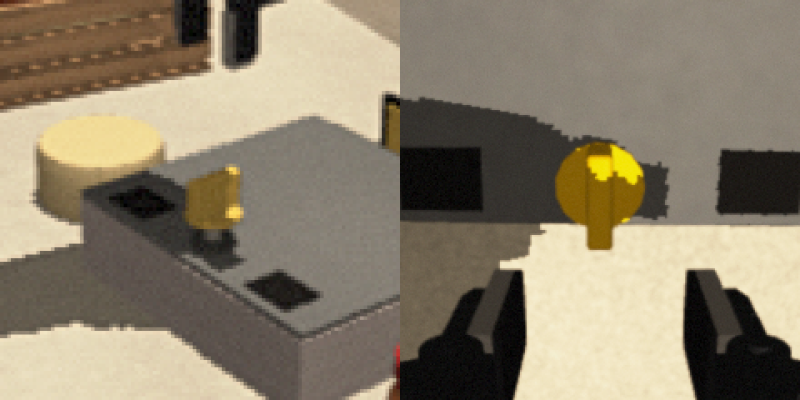

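The wing now lies square to the lid edge (vertical at crop column 598, lid edge along row 223), and the lid is shut. Now I'll check the angle and height in numbers.

```bash
python3 - <<'E'
from fit import *
import cv2
def mask(im):
    h=cv2.cvtColor(im,cv2.COLOR_RGB2HSV); return ((h[...,0]>18)&(h[...,0]<32)&(h[...,1]>190)).astype(np.uint8)
for c,(x,y) in dict(scene=(391,240),side=(309,202)).items():
    old=cv2.imread(f"pics/full2{c}.png")[:,:,::-1]; new=bot.snapshot(c)
    for n,im in(("old",old),("new",new)):
        m=mask(np.ascontiguousarray(im))[y-22:y+22,x-18:x+18]; r,q=np.nonzero(m); print(c,n,m.sum(),"cols",q.min()+x-18,q.max()+x-18,"rows",r.min()+y-22,r.max()+y-22)
    for h in(.049,.044,.042): print(h,"disc near-edge rows", max(proj(c,pt([.6425,.1063,.1982,0],("l",.195+.019*np.cos(a),.019*np.sin(a),h-.015)))[1] for a in np.arange(0,6.3,.1)).round(2))
w=bot.snapshot("wrist"); m=mask(w); m[:100]=0;m[300:]=0;m[:,:250]=0;m[:,380:]=0
rows=np.nonzero(m.sum(1))[0]; 
e=[(r,np.nonzero(m[r])[0]) for r in rows[-10:-2]]; print([(r,q.min(),q.max()) for r,q in e])
g=cv2.cvtColor(w,cv2.COLOR_RGB2GRAY).astype(float); d=np.abs(np.diff(g,axis=0))
print([(c,240+int(np.argmax(d[240:270,c-2:c+3].mean(1)))) for c in(340,350,360,370,380,390,400,410,420)])
E
```

```text
scene old 223 cols 383 398 rows 231 249
scene new 162 cols 383 397 rows 232 251
0.049 disc near-edge rows 249.71
0.044 disc near-edge rows 251.29
0.042 disc near-edge rows 251.92Traceback (most recent call last):
  File "<stdin>", line 8, in <module>
    return umr_minimum(a, axis, None, out, keepdims, initial, where)
ValueError: zero-size array to reduction operation minimum which has no identity
```

The images agree with roughly a 5 mm drop but can't resolve the last 2 mm. I'll make a very light touch on the wing's top, well below the spring preload, to tell caught (about 115 mm) from not caught (about 113 mm).

Request:
{"name": "send_rows", "arguments": {"grip": [0,0,0,0,0,0,0], "slide": [[0,0,0],[0,0,0],[0,0,0],[0,0,35],[0,0,30],[0,0,13],[0,0,0]], "twist": [0,0,0,0,0,0,0]}}

```text
clock: 16.35
position: [0.5562, 0.0892, 0.1192]
orientation: [2.43, -1.989, -0.002]
force: [-0.2, -0.9, 0.5]
grip_width: -0.0002
```

Request:
{"name": "send_rows", "arguments": {"grip": [0,0,0], "slide": [[0,0,1],[0,0,1],[0,0,0]], "twist": [0,0,0]}}

```text
clock: 16.73
position: [0.5572, 0.0892, 0.1184]
orientation: [-2.43, 1.99, -0.002]
force: [0.1, 0.4, -0.5]
grip_width: -0.0
```

Request:
{"name": "send_rows", "arguments": {"grip": [0,0,0], "slide": [[0,0,0.5],[0,0,0],[0,0,0]], "twist": [0,0,0]}}

```text
clock: 17.1
position: [0.5567, 0.0892, 0.1172]
orientation: [-2.431, 1.99, -0.0]
force: [-0.0, -0.3, 0.6]
grip_width: 0.0001
```

Request:
{"name": "send_rows", "arguments": {"grip": [0,0,0], "slide": [[0,0,1],[0,0,0],[0,0,0]], "twist": [0,0,0]}}

```text
clock: 17.48
position: [0.5567, 0.0892, 0.1162]
orientation: [2.431, -1.99, -0.0]
force: [0.1, 0.5, 0.1]
grip_width: -0.0
```

Request:
{"name": "send_rows", "arguments": {"grip": [0,0,0], "slide": [[0,0,0.6],[0,0,0],[0,0,0]], "twist": [0,0,0]}}

```text
clock: 17.85
position: [0.5568, 0.0892, 0.1156]
orientation: [-2.431, 1.99, -0.0]
force: [-0.5, 0.1, -0.2]
grip_width: 0.0002
```

Request:
{"name": "send_rows", "arguments": {"grip": [0,0,0], "slide": [[0,0,0.6],[0,0,0],[0,0,0]], "twist": [0,0,0]}}

```text
clock: 18.23
position: [0.5568, 0.0892, 0.115]
orientation: [-2.431, 1.99, -0.0]
force: [-0.3, 0.6, -0.6]
grip_width: -0.0001
```

Request:
{"name": "send_rows", "arguments": {"grip": [0,0,0], "slide": [[0,0,0.5],[0,0,0],[0,0,0]], "twist": [0,0,0]}}

```text
clock: 18.6
position: [0.5568, 0.0892, 0.1148]
orientation: [-2.431, 1.99, -0.001]
force: [-0.9, -0.3, 2.1]
grip_width: -0.0
```

Contact came at about 114.9 mm, so the fastener is about 5.1 mm down and firm, which means it is caught. Retreating.

Request:
{"name": "send_rows", "arguments": {"grip": [0,0,0,0,0], "slide": [[0,0,-30],[0,0,-45],[0,0,-45],[0,0,0],[0,0,0]], "twist": [0,0,0,0,0]}}

```text
clock: 19.23
position: [0.5565, 0.0892, 0.2339]
orientation: [2.431, -1.99, -0.0]
force: [0.4, -0.4, -0.7]
grip_width: -0.0003
```

```bash
python3 - <<'E'
from station import bot
s=bot.sense(); print(s["position"],s["force"],s["clock"]); print(bot.close_job())
E
```

```text
[0.55651326 0.08916081 0.23389706] [ 0.38340294 -0.39499107 -0.73327127] 19.225
the job is handed in; nothing more can be done
None
```

The blade case is shut and its fastener is caught. The job was handed in at 19.2 s with the robot clear of everything.

- **Lid:** I lowered it slowly with shut fingertips on the right pad. At the bottom z held at 0.066 m while the force rose from 9 to 14 N, so it was against its stop.
- **Fastener:** I gripped the wing and pressed until the sharp rise, at about 7.7 mm and 10 N. I eased off slightly and turned it 1.57 rad clockwise with almost no resisting torque. Then I just opened the fingers.
- **Last checks:**
  - The wrist picture shows the wing square to the lid edge.
  - A touch of about 2 N found the wing top at 0.115 m, about 5.1 mm down. Caught should be about 4.9 mm down, not caught about 6.9 mm.

**Checks that failed or fell short:**
- The camera-only height check was too coarse to tell caught from not caught.
- The script for it stopped on the side view, where it found no wing pixels.
- The wing detector also missed the wing in the final side view.
- A sideways force of up to 8 N stayed on the grip while turning. It went away on release.

I did not move the arm near the bystanders, but I did not check their positions at the end.

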